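# Sweep the picked-over dried mushrooms out of the sorting tray

## Task

The dried mushrooms on the steel tray have been picked over: with the fingertips, sweep the five dark ones along the tray and out over its open spout, so that all five drop into the purple bowl below. Push them gently, they are brittle: do not pick any up or squeeze them. Leave the two pale rejects where they lie at the back of the tray, and do not shift the bowl or the tin, jar and bottle standing around.

Things in the scene. Friction and masses are not known exactly. Their poses are not given: they have to be found in the camera images.
- tray: Fixed steel tray on legs. Origin on the counter (z 0); own -x points to the open spout. Level floor, top at z 72 mm. Inside: x +120 (back wall) to -120 mm, y -105 to +105 mm; from x -120 to -190 the side walls close in straight to a spout 160 mm wide, open at x -190 without a sill. Rim elsewhere 25 mm above the floor, 3 mm thick (rolled edge 6 mm).
- spout_lip (a point): Middle of the open spout's edge, on the tray floor's top face (72 mm above the counter); the floor ends here and the purple bowl stands below. Its axes are those of the tray.
- bowl: Purple plastic colander, loose, standing on the counter partly under the spout: 240 mm across the rim, 184 mm across the foot, 56 mm high, wall 3 mm, floor 3 mm thick. Origin: centre of its underside. Its nearest rim is about 60 mm back under the tray, its top 13 mm below the tray sheet.
- cap0: Whole dark brown dried mushroom cap on the tray floor, dome up: round, 50 mm across at its widest (6 mm above its underside), 21 mm high, about 14 g, hard and dry; it slides and does not roll. Origin: centre of its flat underside.
- cap1: Whole dark brown dried mushroom cap on the tray floor, dome up: round, 48 mm across at its widest (6 mm above its underside), 21 mm high, about 14 g, hard and dry; it slides and does not roll. Origin: centre of its flat underside.
- cap2: Whole dark brown dried mushroom cap on the tray floor, dome up: round, 45 mm across at its widest (6 mm above its underside), 21 mm high, about 14 g, hard and dry; it slides and does not roll. Origin: centre of its flat underside.
- cap3: Whole dark brown dried mushroom cap on the tray floor, dome up: round, 50 mm across at its widest (6 mm above its underside), 21 mm high, about 14 g, hard and dry; it slides and does not roll. Origin: centre of its flat underside.
- cap4: Whole dark brown dried mushroom cap on the tray floor, dome up: round, 45 mm across at its widest (6 mm above its underside), 21 mm high, about 14 g, hard and dry; it slides and does not roll. Origin: centre of its flat underside.
- pale0: Pale tan reject mushroom, loose on the tray floor near the back wall: round, 40 mm across, 21 mm high, about 14 g. Origin: centre of its flat underside. To be left alone.
- pale1: Pale tan reject mushroom, loose on the tray floor near the back wall: round, 40 mm across, 21 mm high, about 14 g. Origin: centre of its flat underside. To be left alone.
- tin: Food tin with a green label, 75 mm across and 85 mm high, standing loose on the counter beside the tray. Origin: centre of its underside. Bystander.
- jar: Jar with a red lid and a yellow label, 64 mm across and 95 mm high, standing loose on the counter beside the spout end. Origin: centre of its underside. Bystander.
- bottle: Amber sauce bottle with a red label and yellow cap, 52 mm across and 150 mm high, standing loose on the counter behind the tray's back wall. Origin: centre of its underside. Bystander.
There are look-alikes about, which are no part of the job. What is shaped like the cap4 but blue is not meant.

How it is judged:
By the outcome, as a careful person would: the job done as asked, in the order asked, and still so for the second after the job is handed in, with the robot touching nothing.
It also fails if it takes over 72 s, if anything falls off the work surface, if the arm or the gripper's body presses on something with over 40 N, if the wrist force passes 120 N, or if a joint passes its speed limit or range.

## Robot

A 6-joint arm with a two-finger parallel gripper is mounted at the origin on the work surface. World frame = base frame: x ahead of the robot, y to its left, z up, the work surface at z = 0. Lengths are in mm, angles in rad, forces in N, time in s.
With the tool pointing down it reaches from about 350 to 925 mm from the base axis. Payload 6.4 kg.
Tool frame: the origin (TCP) lies on the mounting face of the last link; the fingertips stand 173 mm ahead of it and the grasp point (between the pads) lies 155 mm ahead of it; z points along the fingers, y is the direction in which the jaws open and shut (so a half turn about z gives the same grasp; the last joint's range is limited). The gripper opens to 85 mm and grips with 20 to 120 N. Pads are 22 mm wide; open, the fingers measure 114 mm over their backs; the gripper's body (76 mm by 85 mm) begins 54 mm behind the grasp point. The pads swing forward as they close: fully open they stand 13 mm farther back than shut.
Start: joints at [-1.304, 0.245, 1.558, -0, 1.339, -0.174], TCP at [277.337, -587.877, 404.69] pointing down, gripper open.
Joint ranges: [-3.13, 3.13], [-1.02, 2.26], [0.13, 2.54], [-0.95, 4.09], [0.21, 2.88], [-2.74, 2.74]. Speed limits (rad/s): [2.57, 2.57, 3.14, 3.14, 3.14, 3.14].

## Interface

Orientations are given as a unit quaternion [x, y, z, w].
In Python, from rig import r, viewer, order, finder gives the robot as it stands.
- The arm moves only by the tool move_arm, never from a script. Its argument "targets" is a list that holds one entry, the list of rows, each a list of 7 numbers: the opening in per cent of the stroke, from 0 (shut) to 100 (fully open), then the shift along the tool's x, y, z in m, then the turn, a rotation vector about the tool's x, y, z in rad. In form: [[[gripper, tx, ty, tz, ax, ay, az], ...]]. A call has 1 to 8 rows; each row shifts and turns the commanded pose from where the row before left it, along the tool's axes as they then stand; what a row does not reach is not made up. A row lasts 1/12 s, in which the tool goes at most 41.7 mm and 7.16 degrees, less where a joint would pass 70% of its speed; a pose out of reach is approached as far as the arm can. A call is refused whole if a number of a shift passes 0.0417 or a number of a turn 0.125, either way. A call with a gripper value outside its range is refused whole. The fingers move at their own pace and stop on an object; "grip_force" is the grip in N (left out, the last holds). Time passes only in rows, so rows that do not move let the fingers close. It gives the time, the measured TCP pose, the force and the opening at its end, in the units of the state.
- r.sense(): the state, without advancing time (a new reading comes with each control period).
- viewer.read_camera(name): name is "scene" or "top"; returns a dict with "image" (480x640x3 uint8, red, green, blue), "K" (3x3 intrinsics, pixels), "k1" (the pictures are not rectified: a ray, as slopes to the right and down, at radius r is drawn at 1 + k1 r^2 times it, then the intrinsics apply), "world_from_camera" (4x4, takes a point from camera to world coordinates). Camera axes: x right, y down, z forward; pixel columns grow to the right and rows downward; lengths in mm; the calibration is good to about 2 mm. A picture is of the moment at which its call begins. There is no depth.
- order.finish_job(): hands the job in, once; it reports no verdict.
Trained networks look in a picture, given as the dict that the camera call returned (one of the last four; its "shot" number tells which), for a name from the list of things; names that differ only in an ending like _2 or _b are one class to them, and where a whole thing is asked for, a point or a joint stands for the part that bears it (a point fixed in the world has none). Each returns a list of dicts, best first, with "p" (0 to 1); they miss things now and then, are a little off and sometimes report something else, mostly with a low value. They report only what shows in the picture. A call takes as long as a camera call. They do not tell look-alikes from the thing itself.
- finder.search_frame(picture, query): "centre" ([x, y, z] in mm, in the coordinates of the camera as it stood for that picture, good to about 4 mm: the middle of the surface that is visible of it).
- finder.silhouettes(picture, query): "mask" (480x640 bool, what is visible of it).
The state is a dict: "time_s": time; "joints": joint angles; "joint_vel": joint speeds; "joint_efforts": joint torques, N m; "position": TCP position; "eef_rot": TCP orientation; "contact_force": force on the tool from outside, world axes, zero at the start; "moment": the same for the moment, N m; "gripper_width": finger opening in mm.
Only numpy, scipy, OpenCV 4.12 (cv2) and the standard library are available. Lean on these libraries where they do the work, as an engineer would, in place of code of your own. Each camera call takes 0.05 s, during which the arm holds its last target.

## Working session

There is one attempt and no reset: what is moved stays moved. The work goes in short steps, Python scripts to look and compute and a tool call to move; the robot and the scene stay as the last step left them, time stands still between calls to the robot, and variables do not carry over. Pictures are saved under pics/ and viewed, and the job is handed in when it is done.

Besides the shell and the picture viewer there is one more tool, called after ">>>" by a JSON object that holds its "method" and its "body". move_arm: Moves the arm, as the interface text tells. Its arguments: {"type":"object","properties":{"targets":{"type":"array","items":{"type":"array","items":{"type":"array","items":{"type":"number"}}}},"grip_force":{"type":"number"}},"required":["targets"]}

```bash
mkdir -p pics; cat > h.py <<'E'
import numpy as np, cv2
from rig import r, viewer, order, finder
def ray(c,u,v):
    K=c["K"];x=(u-K[0,2])/K[0,0];y=(v-K[1,2])/K[1,1];a,b=x,y
    for _ in range(20):
        s=1+c["k1"]*(a*a+b*b);a,b=x/s,y/s
    T=np.array(c["world_from_camera"]);d=T[:3,:3]@np.array([a,b,1.]);return T[:3,3],d
def onz(c,u,v,z):
    o,d=ray(c,u,v);return o+d*(z-o[2])/d[2]
def proj(c,P):
    T=np.linalg.inv(np.array(c["world_from_camera"]));p=T[:3,:3]@np.array(P,float)+T[:3,3]
    a,b=p[0]/p[2],p[1]/p[2];s=1+c["k1"]*(a*a+b*b);K=c["K"];return K[0,0]*a*s+K[0,2],K[1,1]*b*s+K[1,2]
def cam(n):
    c=viewer.read_camera(n);c={**c,"K":np.array(c["K"])} if not isinstance(c["K"],np.ndarray) else c
    return c
def save(c,n): cv2.imwrite("pics/"+n+".png",cv2.cvtColor(c["image"],cv2.COLOR_RGB2BGR))
E
python3 - <<'E'
from h import *
for n in("top","scene"):
    c=cam(n);save(c,n+"0");T=np.array(c["world_from_camera"]);print(n,T[:3,3],T[:3,2],c["K"][0,0],c["k1"])
    for q in ["cap0","pale0","bowl","tray","spout_lip","tin","jar","bottle"]:
        for d in finder.search_frame(c,q):
            w=T@np.append(d["centre"],1);print(q,round(d["p"],2),w[:3].round(0),np.round(proj(c,w[:3])))
s=r.sense();print(s)
E
```

```text
top [427.26713119 124.65355898 876.4425155 ] [ 0.20700831 -0.0348635  -0.9777178 ] 540.0298206718147 -0.06066805941970467
cap0 0.9 [388.  88.  17.] [346. 375.]
cap0 0.88 [569. 103.  85.] [318. 256.]
cap0 0.83 [638.  96.  90.] [316. 210.]
cap0 0.79 [504.  89.  88.] [335. 297.]
cap0 0.67 [606.  33.  88.] [360. 224.]
cap0 0.64 [524.  23.  90.] [377. 276.]
pale0 0.71 [517. 194.  92.] [262. 300.]
pale0 0.66 [642. 194.  90.] [251. 218.]
bowl 0.91 [ 581. -176.    6.] [483. 231.]
bowl 0.6 [748. -80.  87.] [415. 127.]
tray 0.75 [574.  76.  74.] [336. 251.]
spout_lip 0.78 [572.  75.  72.] [336. 253.]
tin 0.86 [728. 110.  85.] [298. 157.]
jar 0.92 [747. -80.  89.] [415. 127.]
bottle 0.56 [553. 298. 104.] [187. 285.]
scene [1022.06441792  -77.41390427  727.93539163] [-0.52000614  0.21305634 -0.8271642 ] 471.4468476950465 0.0026312375254489853
cap0 0.8 [521.  84.  89.] [303. 202.]
cap0 0.75 [533.  18.  92.] [270. 217.]
cap0 0.73 [648.  94.  90.] [337. 257.]
cap0 0.65 [581.  99.  84.] [324. 227.]
cap0 0.63 [386.  84.  18.] [281. 177.]
cap0 0.56 [614.  28.  89.] [292. 253.]
pale0 0.76 [521. 196.  8
[... 391 characters left out ...]
oints': array([-1.30409810e+00,  2.45073923e-01,  1.55782696e+00, -3.36292554e-05,
        1.33873148e+00, -1.74093455e-01]), 'joint_vel': array([-1.21113766e-03, -7.81255415e-04, -5.48436098e-05,  1.05367676e-04,
        1.38063838e-03,  1.96670462e-03]), 'joint_efforts': array([ 1.33870467e-04, -4.29507887e+01, -3.26426125e+01, -1.78956320e-04,
        4.25554927e-04,  1.04791567e-05]), 'position': array([ 277.33247223, -587.86441821,  404.69243465]), 'eef_rot': array([ 9.75810143e-01,  2.18619680e-01, -1.72651955e-05, -1.90745224e-05]), 'contact_force': array([-0.16871463,  0.30423897, -0.3552837 ]), 'moment': array([0.02382735, 0.02111894, 0.03647145]), 'gripper_width': 85.0282472268115}
```

View pics/top0.png

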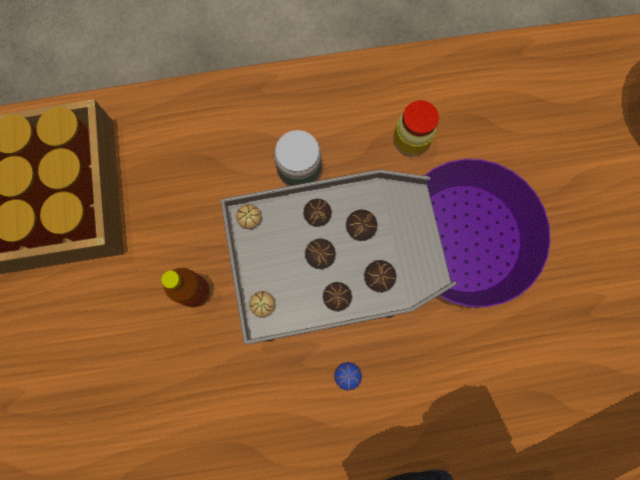

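View pics/scene0.png

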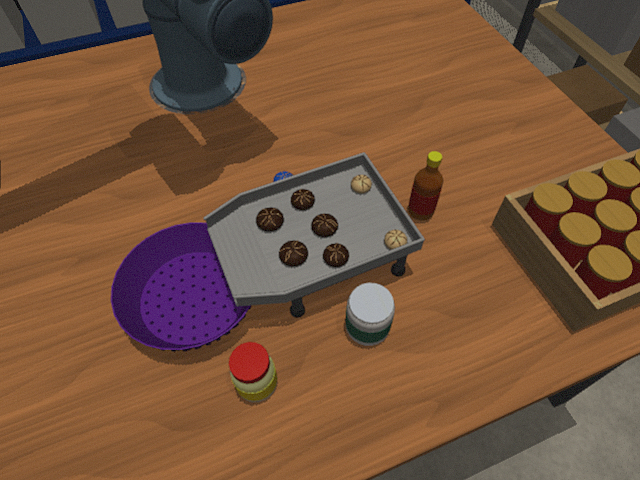

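```bash
python3 - <<'E'
import cv2
a=cv2.imread("pics/top0.png")[155:355,210:470];cv2.imwrite("pics/crop0.png",cv2.resize(a,None,fx=3,fy=3,interpolation=cv2.INTER_CUBIC))
E
```

```text
(no output)
```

View pics/crop0.png

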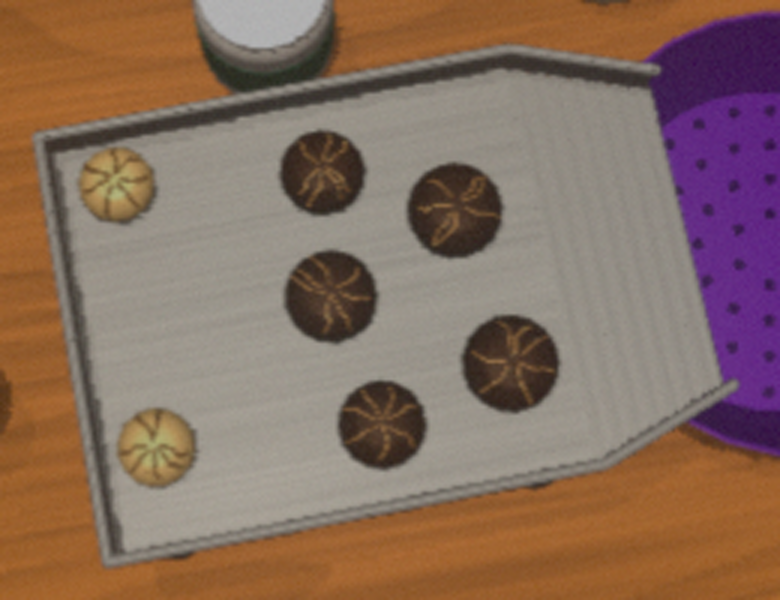

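```bash
cat >> h.py <<'E'
import json
from scipy.optimize import least_squares
def caps(c,tray=None):
    im=cv2.cvtColor(c["image"],cv2.COLOR_RGB2HSV);g=c["image"].max(2)
    return g
E
python3 - <<'E'
from h import *
c=cam("top")
pts=[((121.5,106.5,97),(42,138)),((121.5,-106.5,97),(110,560)),((-120,106.5,97),(510,50)),((-120,-106.5,97),(605,465)),((-190,81.5,97),(658,70)),((-190,-81.5,97),(736,384)),((-190,-79,72),(719,383))]
# determine handedness: tray -x -> world -y ; try both
def w(p,P):
    a,x,y=p;return np.array([x+np.cos(a)*P[0]-np.sin(a)*P[1],y+np.sin(a)*P[0]+np.cos(a)*P[1],P[2]])
for flip in(1,-1):
    f=lambda p:np.concatenate([np.array(proj(c,w(p,(P[0],flip*P[1],P[2]))))-(210+q[0]/3,155+q[1]/3) for P,q in pts])
    s=least_squares(f,[1.5,575,100]);print(flip,s.x,s.cost,s.fun.round(1))
    if s.cost<100: best=s.x
json.dump(list(best),open("tray.json","w"))
a,x,y=best;R=np.array([[np.cos(a),-np.sin(a)],[np.sin(a),np.cos(a)]])
print("lip",w(best,(-190,0,72)))
for n in("cap0","pale0"):
  for d in finder.silhouettes(c,n):
    m=d["mask"];v,u=np.nonzero(m);P=onz(c,(u.min()+u.max())/2,(v.min()+v.max())/2,80);
    L=onz(c,u.min(),v.mean(),78);Q=onz(c,u.max()+1,v.mean(),78)
    print(n,round(d["p"],2),(u.mean().round(),v.mean().round()),P.round(),"tray",(R.T@(P[:2]-[x,y])).round(1),"dia",np.linalg.norm(L-Q).round(1))
for n in("bowl","tin","jar","bottle"):
  d=finder.silhouettes(c,n)[0];v,u=np.nonzero(d["mask"]);print(n,u.min(),u.max(),v.min(),v.max())
for n,uv,z in(("tin",(298,153),85),("jar",(421,117),95),("bottle",(171,279),150)):
    P=onz(c,*uv,z);print(n,P.round(),(R.T@(P[:2]-[x,y])).round())
E
```

```text
1 [  1.26669381 585.3579416  103.62527927] 55545.067884700125 [  -1.9  102.3    0.8 -177.     8.4  156.1   -6.6 -123.4    9.4  139.
   -5.9  -74.1   -4.2  -67.9]
-1 [  1.60431227 570.48975609 105.93935595] 1.897309205702603 [-0.7 -0.5 -0.   0.4  0.4 -0.5  0.5 -0.6 -0.4 -0.1 -0.4  0.1  0.8  1. ]
lip [576.85659249 -83.95393881  72.        ]
cap0 0.97 (np.float64(320.0), np.float64(253.0)) [573. 101.  80.] tray [-4.7 -2.7] dia 46.6
cap0 0.95 (np.float64(379.0), np.float64(276.0)) [525.  18.  80.] tray [-86.5  48. ] dia 47.8
cap0 0.92 (np.float64(316.0), np.float64(212.0)) [637.  96.  80.] tray [-12.4 -65.9] dia 44.3
cap0 0.89 (np.float64(361.0), np.float64(225.0)) [608.  32.  80.] tray [-75.1 -34.5] dia 48.7
cap0 0.72 (np.float64(337.0), np.float64(296.0)) [506.  86.  80.] tray [-17.7  65.6] dia 44.4
cap0 0.71 (np.float64(347.0), np.float64(376.0)) [390.  90.  80.] tray [ -9.9 180.6] dia 38.9
pale0 0.88 (np.float64(262.0), np.float64(304.0)) [512. 197.  80.] tray [92.9 55.3] dia 38.4
pale0 0.55 (np.float64(249.0), np.float64(216.0)) [648. 197.  80.] tray [ 88.9 -80.1] dia 38.3
bowl 426 550 157 306
tin 275 320 130 185
jar 393 438 100 156
bottle 161 209 269 307
tin [734. 109.  85.] [  -3. -164.]
jar [759. -90.  95.] [-202. -182.]
bottle [557. 308. 150.] [202.   6.]
```

The crop (top picture) shows five dark brown caps at px (320,253), (379,276), (316,212), (361,225) and (337,296). The pale rejects are at (262,304) and (249,216), near the back wall. The only look-alike is the blue cap at (347,376), which lies on the counter off the tray, so I leave it alone. The tray fit is good to under 1 px.

I'll turn the tool to line up with the tray and cradle each cap between partly open fingertips.

>>> {"method": "move_arm", "body": {"targets": [[[30,0,0,0,0,0,-0.1164],[30,0,0,0,0,0,-0.1164],[30,0,0,0,0,0,-0.1164],[30,0,0,0,0,0,-0.1164],[30,0,0,0,0,0,-0.1164],[30,0,0,0,0,0,-0.1164],[30,0,0,0,0,0,-0.1164],[30,0,0,0,0,0,-0.1164]]], "grip_force": 20}}

```text
time_s: 1.92
position: [277.3, -587.9, 404.7]
eef_rot: [0.772, 0.636, 0.0, -0.0]
contact_force: [-0.3, -1.2, 0.1]
gripper_width: 25.7
```

>>> {"method": "move_arm", "body": {"targets": [[[30,0,0,0,0,0,-0.1164],[30,0,0,0,0,0,-0.1164],[30,0.04,-0.0,0,0,0,0],[30,0.04,0.015,0,0,0,0],[30,0.04,0.02,0,0,0,0],[30,0.035,0.022,0,0,0,0],[30,0.035,0.022,0,0,0,0],[30,0.035,0.022,0,0,0,0]]]}}

```text
time_s: 2.58
position: [369.4, -361.6, 404.9]
eef_rot: [0.695, 0.719, -0.0, 0.0]
contact_force: [0.6, 0.1, 1.1]
gripper_width: 25.5
```

```bash
cat >> h.py <<'E'
from scipy.spatial.transform import Rotation as Ro
A_,X_,Y_=json.load(open("tray.json"));R_=np.array([[np.cos(A_),-np.sin(A_)],[np.sin(A_),np.cos(A_)]])
def st():
    s=r.sense();p=np.array(s["position"]);m=Ro.from_quat(s["eef_rot"]).as_matrix()
    print("t",round(s["time_s"],2),"tray",(R_.T@(p[:2]-[X_,Y_])).round(1),"tip z",round(p[2]-173,1),"yaw rel deg",round(np.degrees(np.arctan2(m[1,0],m[0,0])-A_),2),"F",np.round(s["contact_force"],1),"w",round(s["gripper_width"],1));return s
E
python3 -c "
from h import *
print(np.round(st()['joints'],2))"
```

```text
t 2.58 tray [-460.5  216.6] tip z 231.9 yaw rel deg -0.02 F [0.6 0.1 1.1] w 25.5
[-0.99 -0.07  1.89  0.    1.32 -1.03]
```

>>> {"method": "move_arm", "body": {"targets": [[[75,0,0,0,0,0,0.12083],[75,0,0,0,0,0,0.12083],[75,0,0,0,0,0,0.12083],[75,0,0,0,0,0,0.12083],[75,0,0,0,0,0,0.12083],[75,0,0,0,0,0,0.12083],[75,0,0,0,0,0,0.12083],[75,0,0,0,0,0,0.12083]]]}}

```text
time_s: 3.25
position: [369.0, -363.3, 404.8]
eef_rot: [0.95, 0.311, 0.0, 0.0]
contact_force: [-0.2, -0.7, 1.2]
gripper_width: 64.1
```

>>> {"method": "move_arm", "body": {"targets": [[[75,0,0,0,0,0,0.12083],[75,0,0,0,0,0,0.12083],[75,0,0,0,0,0,0.12083],[75,0,0,0,0,0,0.12083],[75,0,0,0,0,0,0.12083],[75,0.0226,-0.0346,0,0,0,0],[75,0.0226,-0.0346,0,0,0,0],[75,0.0226,-0.0346,0,0,0,0]]]}}

```text
time_s: 3.92
position: [433.5, -256.4, 404.9]
eef_rot: [1.0, 0.016, 0.0, 0.0]
contact_force: [-0.3, 0.8, -0.4]
gripper_width: 64.0
```

>>> {"method": "move_arm", "body": {"targets": [[[75,0.0226,-0.0346,0,0,0,0],[75,0.0226,-0.0346,0,0,0,0],[75,0.0226,-0.0346,0,0,0,0],[75,0.0226,-0.0346,0,0,0,0],[75,0.0226,-0.0346,0,0,0,0],[75,0.0226,-0.0346,0,0,0,0],[75,0.0226,-0.0346,0,0,0,0],[75,0.0226,-0.0346,0,0,0,0]]]}}

```text
time_s: 4.58
position: [605.2, 27.6, 404.9]
eef_rot: [1.0, 0.017, 0.0, 0.0]
contact_force: [1.3, -1.4, 0.7]
gripper_width: 63.9
```

>>> {"method": "move_arm", "body": {"targets": [[[75,0,0,0.0277,0,0,0],[75,0,0,0.03,0,0,0],[75,0,0,0.03,0,0,0],[75,0,0,0.015,0,0,0],[75,0,0,0,0,0,0],[75,0,0,0,0,0,0]]]}}

```text
time_s: 5.08
position: [604.4, 25.5, 301.5]
eef_rot: [1.0, 0.017, -0.001, -0.0]
contact_force: [-0.8, 0.0, 1.2]
gripper_width: 63.8
```

```bash
python3 -c "
from h import *
print(np.round(st()['joints'],2))
save(cam('top'),'top1');save(cam('scene'),'scene1')"
```

```text
t 5.08 tray [-81.5 -31.2] tip z 128.5 yaw rel deg -89.97 F [-0.8  0.   1.2] w 63.8
[-0.15  0.25  1.75 -0.    1.14  1.39]
```

View pics/scene1.png

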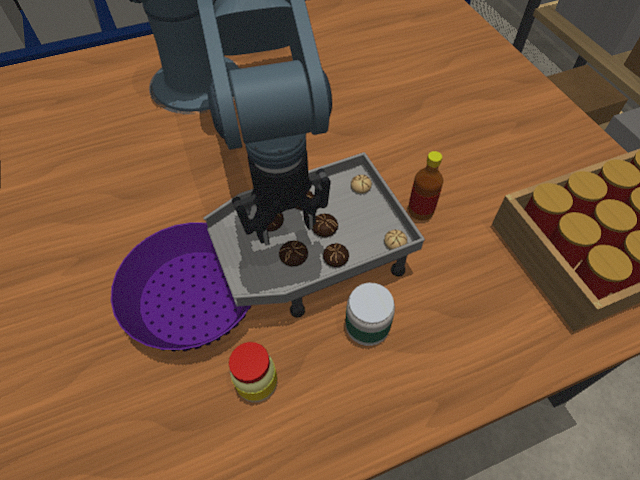

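View pics/top1.png

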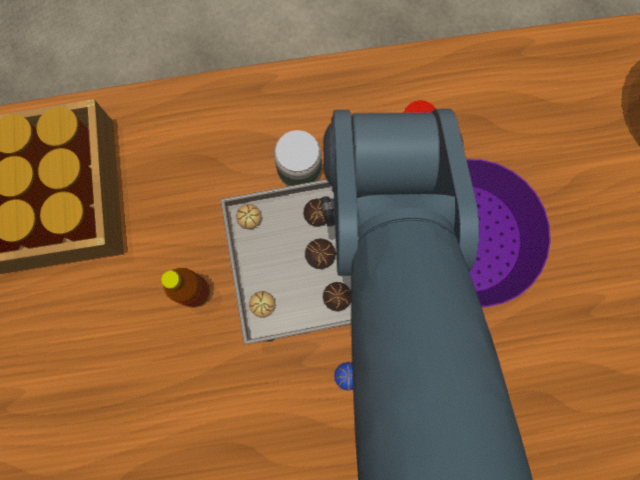

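>>> {"method": "move_arm", "body": {"targets": [[[75,0.0023,-0.0035,0,0,0,0],[75,0,0,0.025,0,0,0],[75,0,0,0.015,0,0,0],[75,0,0,0.008,0,0,0],[75,0,0,0.004,0,0,0],[75,0,0,0,0,0,0],[75,0,0,0,0,0,0]]]}}

```text
time_s: 5.77
position: [607.3, 29.0, 251.1]
eef_rot: [1.0, 0.017, 0.001, 0.0]
contact_force: [0.2, 0.2, -1.1]
gripper_width: 64.1
```

```bash
python3 -c "
from h import *
st()
c=cam('scene');i=c['image'][150:310,190:430];cv2.imwrite('pics/s2.png',cv2.cvtColor(cv2.resize(i,None,fx=3,fy=3,interpolation=2),4))"
```

```text
t 5.77 tray [-78.1 -34.2] tip z 78.1 yaw rel deg -89.97 F [ 0.2  0.2 -1.1] w 64.1
```

View pics/s2.png

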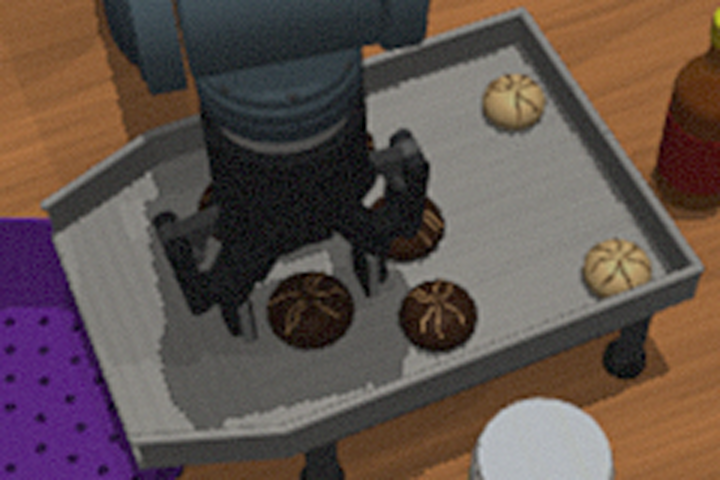

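The view shows the fingers straddling cap D, clear of it and its neighbours. I'll probe downward for the floor.

>>> {"method": "move_arm", "body": {"targets": [[[75,0,0,0.002,0,0,0],[75,0,0,0.002,0,0,0],[75,0,0,0,0,0,0]]]}}

```text
time_s: 6.07
position: [606.7, 29.1, 246.0]
eef_rot: [1.0, 0.017, 0.0, -0.0]
contact_force: [0.3, -0.4, 1.1]
gripper_width: 64.1
```

>>> {"method": "move_arm", "body": {"targets": [[[75,0,0,0.002,0,0,0],[75,0,0,0,0,0,0]]]}}

```text
time_s: 6.23
position: [606.6, 29.1, 243.7]
eef_rot: [1.0, 0.017, -0.0, -0.0]
contact_force: [-0.7, -0.9, -0.4]
gripper_width: 63.9
```

>>> {"method": "move_arm", "body": {"targets": [[[75,0,0,0.002,0,0,0],[75,0,0,0,0,0,0]]]}}

```text
time_s: 6.4
position: [606.6, 29.1, 241.6]
eef_rot: [1.0, 0.017, -0.0, -0.0]
contact_force: [-0.1, 0.4, 0.1]
gripper_width: 64.5
```

>>> {"method": "move_arm", "body": {"targets": [[[75,0,0,0.0015,0,0,0],[75,0,0,0,0,0,0]]]}}

```text
time_s: 6.57
position: [606.6, 29.1, 240.2]
eef_rot: [1.0, 0.017, -0.0, -0.0]
contact_force: [-1.1, -0.4, -0.8]
gripper_width: 64.1
```

```bash
python3 -c "
from h import *
st()
c=cam('scene');i=c['image'][190:270,240:340];cv2.imwrite('pics/s3.png',cv2.cvtColor(cv2.resize(i,None,fx=7,fy=7,interpolation=2),4))"
```

```text
t 6.57 tray [-78.  -33.5] tip z 67.2 yaw rel deg -89.97 F [-1.1 -0.4 -0.8] w 64.1
```

View pics/s3.png

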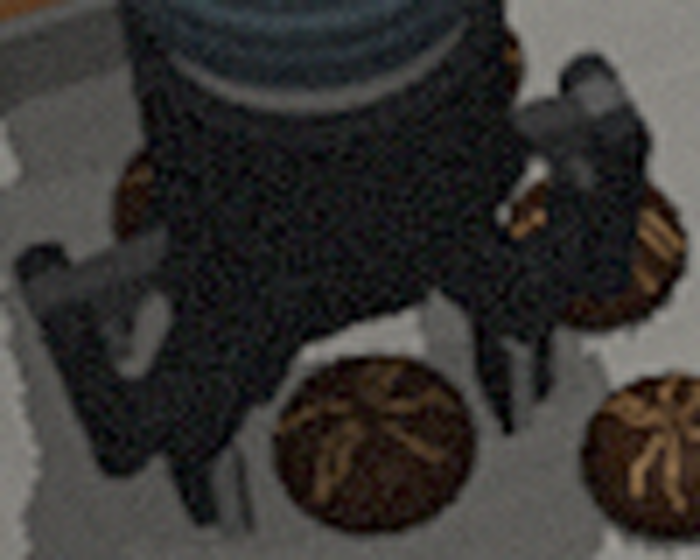

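>>> {"method": "move_arm", "body": {"targets": [[[75,0,0,0.0015,0,0,0],[75,0,0,0,0,0,0]]]}}

```text
time_s: 6.78
position: [606.9, 29.1, 239.4]
eef_rot: [1.0, 0.017, 0.0, 0.0]
contact_force: [-1.8, 0.1, 2.7]
gripper_width: 64.1
```

>>> {"method": "move_arm", "body": {"targets": [[[75,0,0,0.001,0,0,0],[75,0,0,0,0,0,0]]]}}

```text
time_s: 6.95
position: [607.0, 29.1, 239.3]
eef_rot: [1.0, 0.017, -0.0, 0.0]
contact_force: [-4.8, 0.3, 7.8]
gripper_width: 64.2
```

>>> {"method": "move_arm", "body": {"targets": [[[75,0,0,-0.004,0,0,0],[75,0,0.003,0,0,0,0],[75,0,0.004,0,0,0,0],[75,0,0.005,0,0,0,0],[75,0,0.006,0,0,0,0],[75,0,0.006,0,0,0,0],[75,0,0.005,0,0,0,0],[75,0,0.004,0,0,0,0]]]}}

```text
time_s: 7.62
position: [607.8, -4.8, 241.8]
eef_rot: [1.0, 0.017, -0.0, 0.0]
contact_force: [-0.6, -0.6, -0.2]
gripper_width: 63.7
```

```bash
python3 -c "
from h import *
st()
c=cam('scene');i=c['image'][150:310,190:430];cv2.imwrite('pics/s4.png',cv2.cvtColor(cv2.resize(i,None,fx=3,fy=3,interpolation=2),4))"
```

```text
t 7.62 tray [-111.9  -33.6] tip z 68.8 yaw rel deg -90.01 F [-0.6 -0.6 -0.2] w 63.7
```

View pics/s4.png

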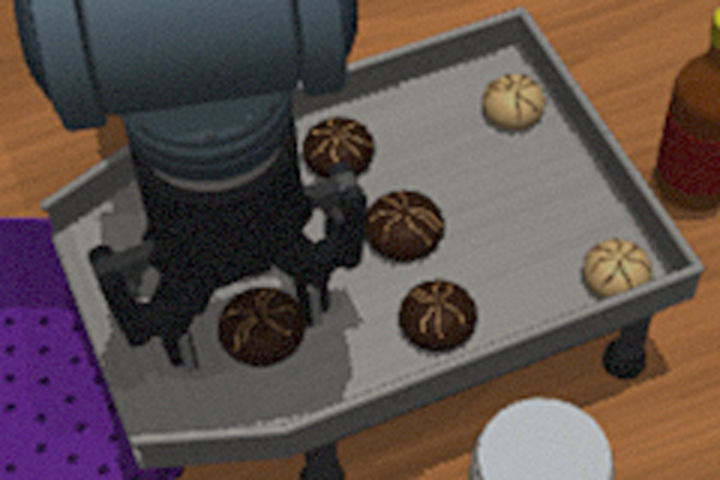

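>>> {"method": "move_arm", "body": {"targets": [[[75,0,-0.003,0,0,0,0],[75,0,0,-0.025,0,0,0],[75,0,0,-0.025,0,0,0],[75,-0.0275,-0.0095,0,0,0,0],[75,-0.0275,-0.0085,0,0,0,0],[75,-0.0265,-0.0015,0,0,0,0],[75,0,0,0,0,0,0],[75,0,0,0,0,0,0]]]}}

```text
time_s: 8.33
position: [524.7, 16.4, 291.9]
eef_rot: [1.0, 0.017, -0.0, -0.0]
contact_force: [1.3, -1.1, 0.7]
gripper_width: 64.2
```

```bash
python3 -c "
from h import *
st()"
```

```text
t 8.33 tray [-88.   48.8] tip z 118.9 yaw rel deg -89.95 F [ 1.3 -1.1  0.7] w 64.2
```

>>> {"method": "move_arm", "body": {"targets": [[[75,0,0.0015,0.02,0,0,0],[75,0,0,0.015,0,0,0],[75,0,0,0.01,0,0,0],[75,0,0,0.005,0,0,0],[75,0,0,0,0,0,0],[75,0,0,0,0,0,0]]]}}

```text
time_s: 8.83
position: [526.2, 14.2, 242.2]
eef_rot: [1.0, 0.017, 0.0, 0.0]
contact_force: [0.5, 0.3, 0.3]
gripper_width: 63.8
```

>>> {"method": "move_arm", "body": {"targets": [[[75,0,0.003,0,0,0,0],[75,0,0.004,0,0,0,0],[75,0,0.005,0,0,0,0],[75,0,0.006,0,0,0,0],[75,0,0.006,0,0,0,0],[75,0,0.005,0,0,0,0],[75,0,0.004,0,0,0,0],[75,0,-0.002,0,0,0,0]]]}}

```text
time_s: 9.5
position: [526.8, -17.7, 242.1]
eef_rot: [1.0, 0.016, 0.0, 0.0]
contact_force: [0.6, -0.4, -0.1]
gripper_width: 64.2
```

```bash
python3 -c "
from h import *
st()
c=cam('scene');i=c['image'][150:310,190:430];cv2.imwrite('pics/s5.png',cv2.cvtColor(cv2.resize(i,None,fx=3,fy=3,interpolation=2),4))"
```

```text
t 9.5 tray [-122.1   47.8] tip z 69.1 yaw rel deg -90.06 F [ 0.6 -0.4 -0.1] w 64.2
```

View pics/s5.png

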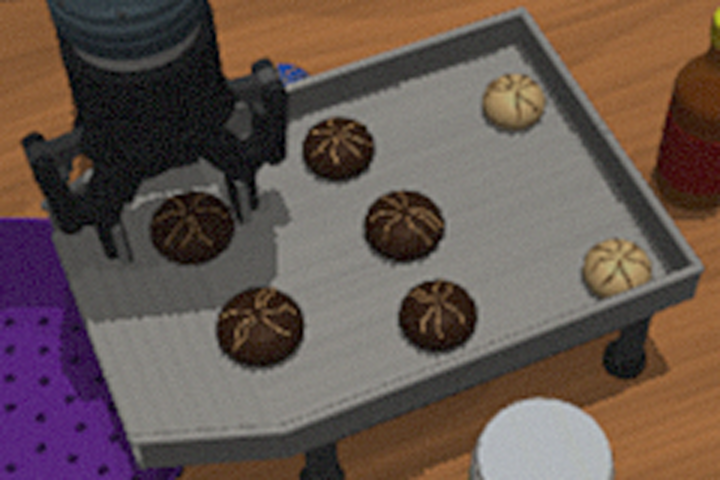

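>>> {"method": "move_arm", "body": {"targets": [[[75,0,0,-0.03,0,0,0],[75,0,-0.01,-0.03,0,0,0],[50,0,-0.02,0,0,0,-0.1208],[30,0,0,0,0,0,-0.12083],[30,0,0,0,0,0,-0.12083],[30,0,0,0,0,0,-0.12083],[30,0,0,0,0,0,-0.12083],[30,0,0,0,0,0,-0.12083]]]}}

```text
time_s: 10.22
position: [525.6, 13.7, 301.9]
eef_rot: [0.928, 0.373, -0.0, -0.0]
contact_force: [-0.5, 0.0, -0.9]
gripper_width: 25.6
```

>>> {"method": "move_arm", "body": {"targets": [[[30,0,0,0,0,0,-0.12083],[30,0,0,0,0,0,-0.12083],[30,0,0,0,0,0,-0.12083],[30,0,0,0,0,0,-0.12083],[30,0,0,0,0,0,-0.12083],[30,0,0,0,0,0,-0.12083],[30,0,0,0,0,0,-0.12083],[30,0,0,0,0,0,0]]]}}

```text
time_s: 10.88
position: [525.6, 13.6, 301.9]
eef_rot: [0.694, 0.72, -0.0, -0.0]
contact_force: [-0.3, -0.1, 0.1]
gripper_width: 25.9
```

```bash
cat >> h.py <<'E'
def look(name):
    st();c=cam('scene');save(c,name)
    for q in("cap0","pale0"):
        for d in finder.silhouettes(c,q):
            v,u=np.nonzero(d["mask"]);P=onz(c,(u.min()+u.max()+1)/2,(v.min()+v.max()+1)/2,80)
            L=onz(c,u.min(),v.mean(),78);Q=onz(c,u.max()+1,v.mean(),78)
            print(q,round(d["p"],2),(int(u.mean()),int(v.mean())),"tray",(R_.T@(P[:2]-[X_,Y_])).round(1),"dia",np.linalg.norm(L-Q).round(1))
E
python3 -c "
from h import *
look('s6')"
```

```text
t 10.88 tray [-90.8  48. ] tip z 128.9 yaw rel deg 0.16 F [-0.3 -0.1  0.1] w 25.9
cap0 0.96 (254, 225) tray [-115.1   42.2] dia 49.7
cap0 0.83 (324, 225) tray [-4.6 -7.7] dia 46.3
cap0 0.82 (276, 258) tray [-103.1  -36.4] dia 47.4
cap0 0.69 (335, 255) tray [-12.7 -69.8] dia 44.3
cap0 0.68 (369, 314) tray [ -10.2 -186.3] dia 74.3
cap0 0.6 (282, 175) tray [-28.7 127.5] dia 31.5
pale0 0.86 (395, 239) tray [ 92.2 -82.2] dia 38.6
pale0 0.62 (361, 184) tray [94.8 51.5] dia 36.5
```

View pics/s6.png

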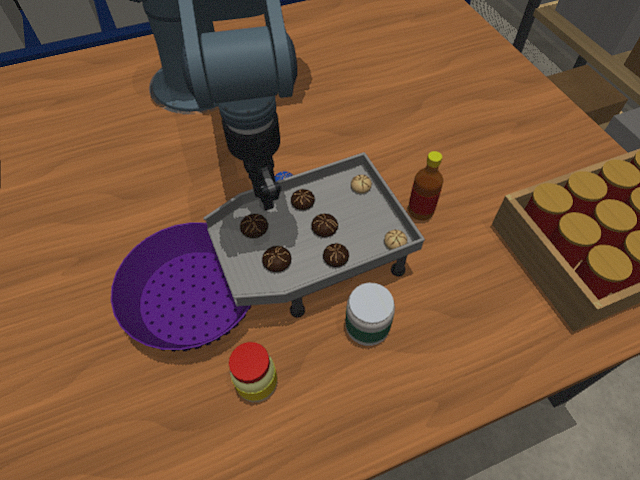

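>>> {"method": "move_arm", "body": {"targets": [[[30,0.01,0.001,0.01,0,0,0],[30,0.009,0,0.02,0,0,0],[30,0,0,0.015,0,0,0],[30,0,0,0.005,0,0,0],[30,0,0,0,0,0,0],[30,0,0,0,0,0,0]]]}}

```text
time_s: 11.53
position: [526.1, 32.5, 251.9]
eef_rot: [0.695, 0.719, -0.0, -0.0]
contact_force: [0.4, -0.2, 1.1]
gripper_width: 25.5
```

>>> {"method": "move_arm", "body": {"targets": [[[30,0,0,0.002,0,0,0],[30,0,0,0,0,0,0]]]}}

```text
time_s: 11.7
position: [526.4, 32.2, 250.7]
eef_rot: [0.695, 0.719, 0.0, 0.001]
contact_force: [-0.4, 0.1, -0.6]
gripper_width: 25.7
```

>>> {"method": "move_arm", "body": {"targets": [[[30,0,0,0.0015,0,0,0],[30,0,0,0,0,0,0]]]}}

```text
time_s: 11.87
position: [526.2, 32.2, 248.8]
eef_rot: [0.695, 0.719, 0.0, 0.0]
contact_force: [-0.2, -0.2, -0.5]
gripper_width: 25.8
```

>>> {"method": "move_arm", "body": {"targets": [[[30,0,0,0.0015,0,0,0],[30,0,0,0,0,0,0]]]}}

```text
time_s: 12.03
position: [526.0, 32.3, 246.9]
eef_rot: [0.695, 0.719, -0.0, -0.0]
contact_force: [-0.3, 0.4, -0.5]
gripper_width: 25.6
```

>>> {"method": "move_arm", "body": {"targets": [[[30,0,0,0.001,0,0,0],[30,0,0,0,0,0,0]]]}}

```text
time_s: 12.2
position: [526.0, 32.3, 245.8]
eef_rot: [0.695, 0.719, -0.0, -0.0]
contact_force: [-0.4, 0.4, -0.1]
gripper_width: 26.0
```

>>> {"method": "move_arm", "body": {"targets": [[[30,0,0,0.001,0,0,0],[30,0,0,0,0,0,0]]]}}

```text
time_s: 12.37
position: [526.2, 32.3, 245.3]
eef_rot: [0.695, 0.719, 0.0, 0.0]
contact_force: [-0.3, 0.6, 2.4]
gripper_width: 25.6
```

>>> {"method": "move_arm", "body": {"targets": [[[30,0,0,0.001,0,0,0],[30,0,0,0,0,0,0]]]}}

```text
time_s: 12.53
position: [526.4, 32.3, 245.3]
eef_rot: [0.695, 0.719, -0.0, -0.0]
contact_force: [-5.4, 0.7, 9.8]
gripper_width: 25.2
```

>>> {"method": "move_arm", "body": {"targets": [[[30,0,0,-0.004,0,0,0],[30,-0.004,0,0,0,0,0],[30,-0.004,0,0,0,0,0],[30,-0.004,0,0,0,0,0],[30,-0.005,0.0003,0,0,0,0],[30,-0.006,0.0003,0,0,0,0],[30,-0.007,0.0003,0,0,0,0],[30,-0.007,0.0003,0,0,0,0]]]}}

```text
time_s: 13.2
position: [528.5, -5.4, 247.8]
eef_rot: [0.695, 0.719, -0.0, -0.0]
contact_force: [0.4, 0.2, -0.4]
gripper_width: 25.8
```

```bash
python3 -c "
from h import *
look('s7')"
```

```text
t 13.2 tray [-109.9   45.7] tip z 74.8 yaw rel deg 0.02 F [ 0.4  0.2 -0.4] w 25.8
cap0 0.97 (239, 230) tray [-140.2   42. ] dia 49.4
cap0 0.96 (277, 259) tray [-102.8  -35.5] dia 47.4
cap0 0.65 (324, 225) tray [-4.1 -6.8] dia 46.3
cap0 0.58 (336, 255) tray [-12.  -70.2] dia 42.7
cap0 0.57 (302, 199) tray [-17.1  62.1] dia 42.8
pale0 0.73 (395, 239) tray [ 91.9 -81. ] dia 40.3
pale0 0.63 (361, 184) tray [94.  51.9] dia 38.4
pale0 0.17 (426, 189) tray [199.3  -0.9] dia 63.4
```

View pics/s7.png

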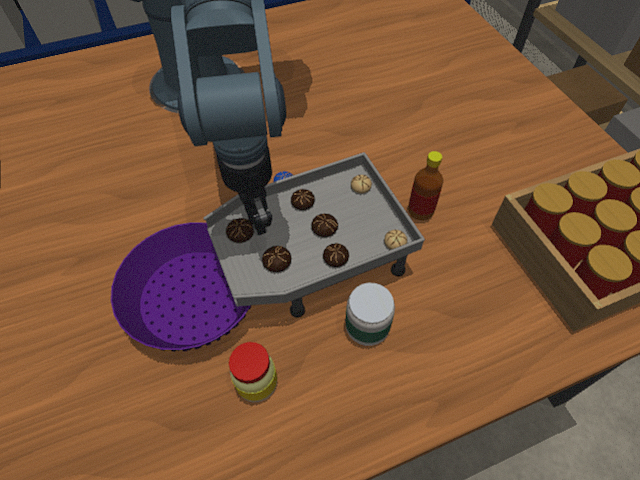

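Cap B rides steadily in the cradle, about 31 mm ahead of the TCP. I'll carry on to the lip.

>>> {"method": "move_arm", "body": {"targets": [[[30,-0.007,0.0003,0,0,0,0],[30,-0.007,0.0003,0,0,0,0],[30,-0.007,0.0003,0,0,0,0],[30,-0.007,0.0003,0,0,0,0],[30,-0.007,0.0003,0,0,0,0],[30,-0.007,0.0003,0,0,0,0],[30,-0.007,0,0,0,0,0],[30,-0.007,0,0,0,0,0]]]}}

```text
time_s: 14.02
position: [532.3, -61.3, 248.0]
eef_rot: [0.695, 0.719, 0.0, 0.0]
contact_force: [0.5, -0.7, 1.0]
gripper_width: 25.6
```

>>> {"method": "move_arm", "body": {"targets": [[[30,-0.007,0,0,0,0,0],[30,-0.007,0,0,0,0,0],[30,-0.007,0,0,0,0,0],[30,-0.005,0,0,0,0,0],[30,0,0,0,0,0,0]]]}}

```text
time_s: 14.43
position: [533.2, -87.5, 248.1]
eef_rot: [0.695, 0.719, 0.0, 0.0]
contact_force: [0.7, 0.3, -0.3]
gripper_width: 25.9
```

```bash
python3 -c "
from h import *
look('s8')"
```

```text
t 14.43 tray [-192.1   43.7] tip z 75.1 yaw rel deg -0.04 F [ 0.7  0.3 -0.3] w 25.9
cap0 0.73 (324, 225) tray [-4.1 -6.8] dia 46.3
cap0 0.65 (189, 269) tray [-237.2    3.3] dia 27.4
cap0 0.63 (276, 258) tray [-103.1  -36.4] dia 47.4
cap0 0.6 (336, 255) tray [-12.  -70.2] dia 42.7
cap0 0.58 (302, 199) tray [-17.1  62.1] dia 42.8
cap0 0.56 (252, 372) tray [-201.5 -198.1] dia 70.4
cap0 0.46 (282, 175) tray [-29.1 129. ] dia 37.0
pale0 0.73 (360, 183) tray [92.9 53.7] dia 34.7
pale0 0.68 (395, 239) tray [ 91.4 -81.9] dia 40.3
```

View pics/s8.png

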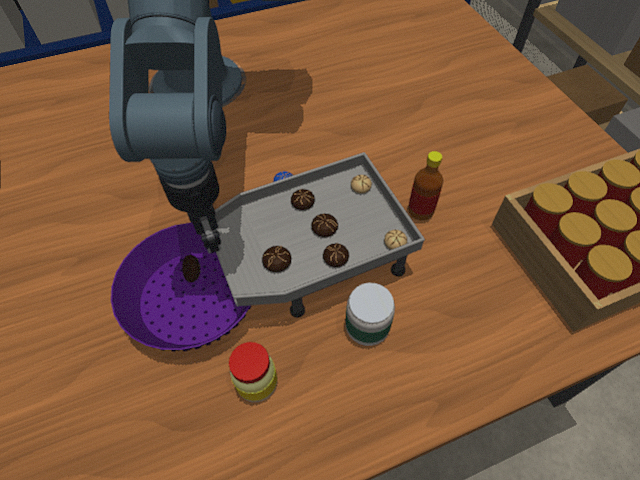

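Cap B is in the bowl at px (189,269). Next is D.

>>> {"method": "move_arm", "body": {"targets": [[[30,0,0,-0.025,0,0,0],[30,0,0,-0.02,0,0,0],[30,0.033,0.019,0,0,0,0],[30,0.033,0.019,0,0,0,0],[30,0.033,0.019,0,0,0,0],[30,0.033,0.019,0,0,0,0],[30,0,0,0,0,0,0],[30,0,0,0,0,0,0]]]}}

```text
time_s: 15.25
position: [604.9, 50.1, 292.8]
eef_rot: [0.694, 0.72, -0.0, -0.0]
contact_force: [-0.3, 0.1, -0.2]
gripper_width: 25.3
```

```bash
python3 -c "
from h import *
st()"
```

```text
t 15.25 tray [-57.  -32.5] tip z 119.8 yaw rel deg 0.25 F [-0.3  0.1 -0.2] w 25.3
```

>>> {"method": "move_arm", "body": {"targets": [[[30,-0.004,0,0.02,0,0,0],[30,0,0,0.015,0,0,0],[30,0,0,0.007,0,0,0],[30,0,0,0.003,0,0,0],[30,0,0,0,0,0,0],[30,-0.004,0,0,0,0,0],[30,-0.004,0,0,0,0,0],[30,-0.004,0,0,0,0,0]]]}}

```text
time_s: 15.92
position: [605.5, 31.4, 249.1]
eef_rot: [0.695, 0.719, 0.001, 0.001]
contact_force: [1.3, 0.7, -0.6]
gripper_width: 25.7
```

>>> {"method": "move_arm", "body": {"targets": [[[30,-0.004,0,0,0,0,0],[30,-0.007,0,0,0,0,0],[30,-0.007,0,0,0,0,0],[30,-0.007,0,0,0,0,0],[30,-0.007,0,0,0,0,0],[30,-0.007,0,0,0,0,0],[30,-0.007,0,0,0,0,0],[30,-0.007,0,0,0,0,0]]]}}

```text
time_s: 16.58
position: [606.9, -21.8, 247.9]
eef_rot: [0.695, 0.719, -0.0, -0.0]
contact_force: [0.4, 0.7, -0.2]
gripper_width: 25.5
```

```bash
python3 -c "
from h import *
look('s9')"
```

```text
t 16.58 tray [-128.8  -32.1] tip z 74.9 yaw rel deg 0.02 F [ 0.4  0.7 -0.2] w 25.5
cap0 0.97 (243, 270) tray [-159.8  -34.8] dia 48.2
cap0 0.63 (336, 255) tray [-12.7 -69.8] dia 44.3
cap0 0.59 (324, 225) tray [-4.1 -6.8] dia 46.3
cap0 0.58 (201, 266) tray [-219.8    0.6] dia 43.7
cap0 0.57 (302, 199) tray [-15.8  62.8] dia 44.6
cap0 0.36 (173, 292) tray [-260.1  -22.5] dia 223.1
pale0 0.79 (395, 239) tray [ 92.2 -82.2] dia 38.6
pale0 0.62 (361, 184) tray [94.8 51.5] dia 40.2
pale0 0.18 (320, 235) tray [-29.2 -17.3] dia 373.5
```

View pics/s9.png

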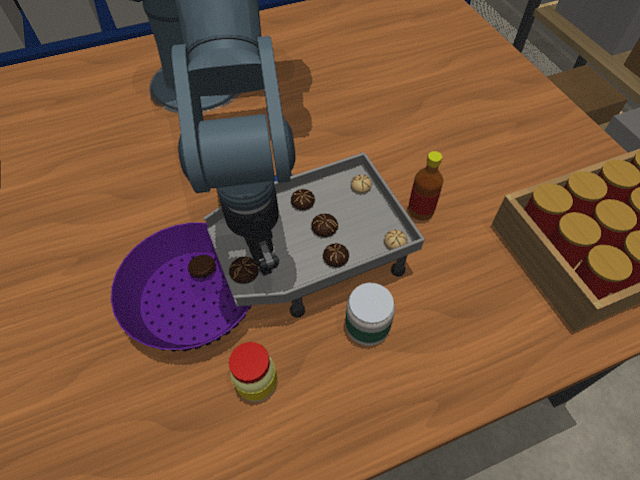

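D is tracking well. B lies flat in the bowl at px (201,266). I'll finish the D push, lift, and go to A.

>>> {"method": "move_arm", "body": {"targets": [[[30,-0.007,0,0,0,0,0],[30,-0.007,0,0,0,0,0],[30,-0.007,0,0,0,0,0],[30,-0.007,0,0,0,0,0],[30,-0.007,0,0,0,0,0],[30,-0.007,0,0,0,0,0],[30,-0.007,0,0,0,0,0],[30,-0.007,0,0,0,0,0]]]}}

```text
time_s: 17.4
position: [608.8, -77.7, 248.0]
eef_rot: [0.695, 0.719, 0.0, 0.0]
contact_force: [-0.6, -0.3, 0.3]
gripper_width: 25.6
```

>>> {"method": "move_arm", "body": {"targets": [[[30,-0.006,0,0,0,0,0],[30,0,0,0,0,0,0],[30,0,0,-0.025,0,0,0],[30,0,0,-0.02,0,0,0],[30,0.038,-0.005,0,0,0,0],[30,0.038,-0.005,0,0,0,0],[30,0.038,-0.005,0,0,0,0],[30,0.038,-0.005,0,0,0,0]]]}}

```text
time_s: 18.07
position: [583.3, 69.8, 293.2]
eef_rot: [0.695, 0.719, 0.0, 0.0]
contact_force: [0.3, -0.5, 0.6]
gripper_width: 25.5
```

>>> {"method": "move_arm", "body": {"targets": [[[30,0.038,-0.005,0,0,0,0],[30,0.038,-0.004,0,0,0,0],[30,0.004,0,0,0,0,0],[30,0,0,0,0,0,0]]]}}

```text
time_s: 18.4
position: [571.6, 150.1, 293.0]
eef_rot: [0.694, 0.72, -0.0, -0.0]
contact_force: [0.0, -0.6, 0.3]
gripper_width: 25.7
```

```bash
python3 -c "
from h import *
look('s10')"
```

```text
t 18.4 tray [44.1 -2.6] tip z 120.0 yaw rel deg 0.26 F [ 0.  -0.6  0.3] w 25.7
cap0 0.88 (324, 225) tray [-4.1 -6.8] dia 46.3
cap0 0.77 (214, 303) tray [-218.9  -71.7] dia 46.1
cap0 0.73 (200, 266) tray [-220.    -0.4] dia 46.9
cap0 0.58 (336, 255) tray [-12.7 -69.8] dia 44.3
pale0 0.88 (394, 239) tray [ 91.4 -81.9] dia 40.3
```

View pics/s10.png

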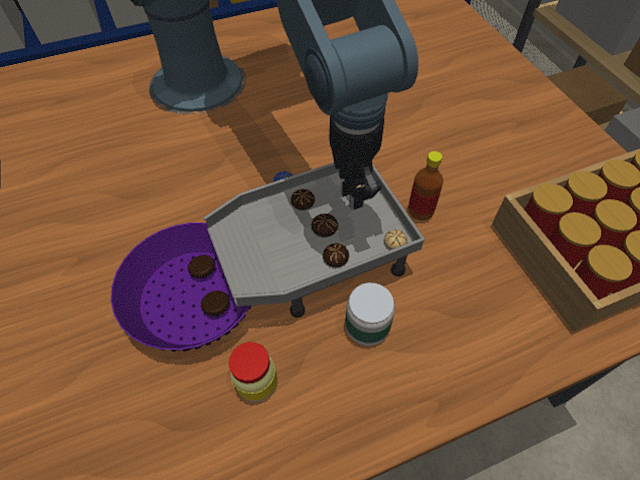

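B and D are in the bowl at px (201,266) and (215,303). Now A.

>>> {"method": "move_arm", "body": {"targets": [[[30,-0.004,0,0.02,0,0,0],[30,0,0,0.015,0,0,0],[30,0,0,0.007,0,0,0],[30,0,0,0.003,0,0,0],[30,0,0,0,0,0,0],[30,-0.004,0,0,0,0,0],[30,-0.004,0,0,0,0,0],[30,-0.004,0,0,0,0,0]]]}}

```text
time_s: 19.22
position: [573.1, 131.5, 249.0]
eef_rot: [0.695, 0.719, 0.001, 0.001]
contact_force: [-0.8, 0.2, 0.1]
gripper_width: 25.5
```

>>> {"method": "move_arm", "body": {"targets": [[[30,-0.004,0,0,0,0,0],[30,-0.006,0,0,0,0,0],[30,-0.008,0,0,0,0,0],[30,-0.008,0,0,0,0,0],[30,-0.008,0,0,0,0,0],[30,-0.008,0,0,0,0,0],[30,-0.008,0,0,0,0,0],[30,-0.008,0,0,0,0,0]]]}}

```text
time_s: 19.88
position: [574.7, 73.0, 248.0]
eef_rot: [0.695, 0.719, -0.0, -0.0]
contact_force: [0.3, -0.1, -0.4]
gripper_width: 25.2
```

```bash
python3 -c "
from h import *
look('s11')"
```

```text
t 19.88 tray [-33.   -3.1] tip z 75.0 yaw rel deg 0.01 F [ 0.3 -0.1 -0.4] w 25.2
cap0 0.9 (293, 236) tray [-61.4  -5. ] dia 47.3
cap0 0.9 (215, 303) tray [-217.5  -72.4] dia 46.1
cap0 0.78 (202, 267) tray [-217.8   -1.3] dia 48.5
cap0 0.57 (336, 255) tray [-12.3 -68.9] dia 44.3
cap0 0.52 (277, 177) tray [-38.4 130.5] dia 14.8
pale0 0.87 (361, 184) tray [94.  51.9] dia 38.4
pale0 0.57 (395, 239) tray [ 92.7 -81.4] dia 38.6
```

View pics/s11.png

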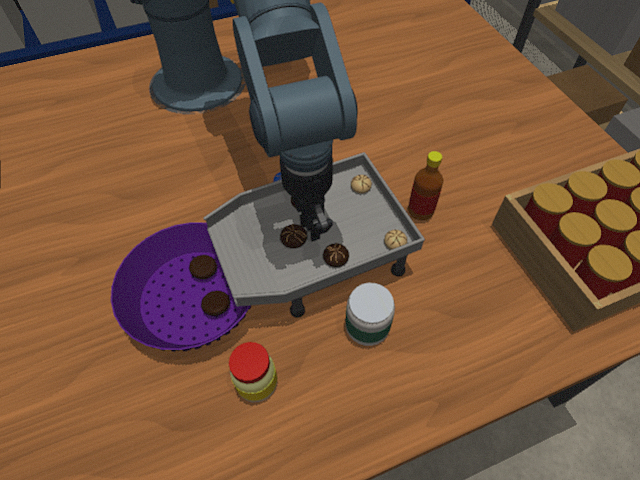

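>>> {"method": "move_arm", "body": {"targets": [[[30,-0.008,0,0,0,0,0],[30,-0.008,0,0,0,0,0],[30,-0.008,0,0,0,0,0],[30,-0.008,0,0,0,0,0],[30,-0.008,0,0,0,0,0],[30,-0.008,0,0,0,0,0],[30,-0.008,0,0,0,0,0],[30,-0.008,0,0,0,0,0]]]}}

```text
time_s: 20.7
position: [576.9, 9.1, 248.0]
eef_rot: [0.695, 0.719, -0.0, -0.0]
contact_force: [-0.1, -0.2, 0.1]
gripper_width: 25.6
```

>>> {"method": "move_arm", "body": {"targets": [[[30,-0.008,0,0,0,0,0],[30,-0.008,0,0,0,0,0],[30,-0.008,0,0,0,0,0],[30,-0.008,0,0,0,0,0],[30,-0.008,0,0,0,0,0],[30,-0.008,0,0,0,0,0],[30,-0.008,0,0,0,0,0],[30,-0.008,0,0,0,0,0]]]}}

```text
time_s: 21.37
position: [579.0, -54.7, 248.0]
eef_rot: [0.695, 0.719, 0.0, 0.0]
contact_force: [-0.1, 1.2, -0.8]
gripper_width: 25.6
```

>>> {"method": "move_arm", "body": {"targets": [[[30,-0.008,0,0,0,0,0],[30,-0.008,0,0,0,0,0],[30,-0.008,0,0,0,0,0],[30,-0.007,0,0,0,0,0],[30,0,0,0,0,0,0],[30,0,0,-0.025,0,0,0],[30,0,0,-0.02,0,0,0]]]}}

```text
time_s: 21.95
position: [579.6, -84.9, 292.6]
eef_rot: [0.695, 0.719, -0.0, -0.001]
contact_force: [0.4, -0.5, -0.6]
gripper_width: 25.7
```

```bash
python3 -c "
from h import *
look('s12')"
```

```text
t 21.95 tray [-191.    -2.8] tip z 119.6 yaw rel deg 0.01 F [ 0.4 -0.5 -0.6] w 25.7
cap0 0.85 (213, 307) tray [-222.3  -77.7] dia 45.9
cap0 0.85 (302, 199) tray [-17.1  62.1] dia 42.8
cap0 0.84 (200, 265) tray [-220.7    3.1] dia 46.9
cap0 0.78 (335, 255) tray [-12.7 -69.8] dia 44.3
cap0 0.61 (212, 285) tray [-212.7  -40. ] dia 44.1
cap0 0.54 (310, 234) tray [-19.2 -21.8] dia 348.7
pale0 0.78 (395, 239) tray [ 92.7 -81.4] dia 42.0
pale0 0.7 (360, 184) tray [93.2 52.3] dia 40.2
```

View pics/s12.png

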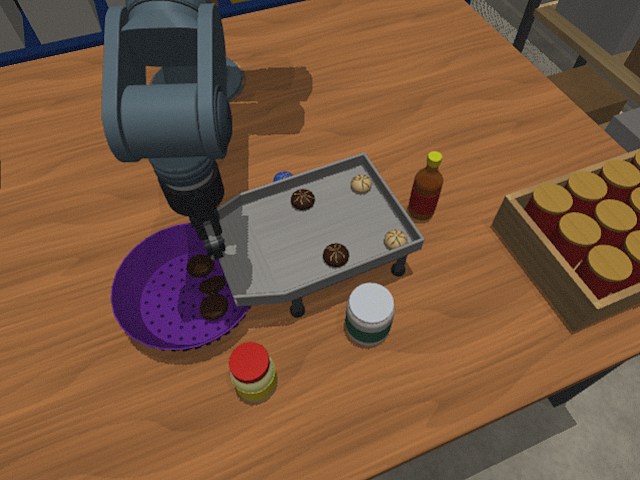

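Three caps are in the bowl. Next is E.

>>> {"method": "move_arm", "body": {"targets": [[[30,0.0355,-0.0116,0,0,0,0],[30,0.0355,-0.0116,0,0,0,0],[30,0.0355,-0.0116,0,0,0,0],[30,0.0355,-0.0116,0,0,0,0],[30,0.0355,-0.0116,0,0,0,0],[30,0.0355,-0.0116,0,0,0,0],[30,0,0,0,0,0,0],[30,0,0,0,0,0,0]]]}}

```text
time_s: 22.77
position: [502.0, 127.2, 291.7]
eef_rot: [0.694, 0.72, -0.001, -0.001]
contact_force: [-0.1, -0.3, 1.0]
gripper_width: 25.5
```

```bash
python3 -c "
from h import *
st()"
```

```text
t 22.77 tray [23.5 67.7] tip z 118.7 yaw rel deg 0.24 F [-0.1 -0.3  1. ] w 25.5
```

>>> {"method": "move_arm", "body": {"targets": [[[30,0,0.0015,0.02,0,0,0],[30,0,0,0.015,0,0,0],[30,0,0,0.007,0,0,0],[30,0,0,0.003,0,0,0],[30,0,0,0,0,0,0],[30,-0.004,0,0,0,0,0],[30,-0.004,0,0,0,0,0],[30,-0.004,0,0,0,0,0]]]}}

```text
time_s: 23.43
position: [505.6, 113.1, 248.9]
eef_rot: [0.695, 0.719, 0.001, 0.001]
contact_force: [-0.2, -0.6, -0.4]
gripper_width: 25.4
```

>>> {"method": "move_arm", "body": {"targets": [[[30,-0.004,0,0,0,0,0],[30,-0.006,0.0005,0,0,0,0],[30,-0.008,0.001,0,0,0,0],[30,-0.008,0.001,0,0,0,0],[30,-0.008,0.001,0,0,0,0],[30,-0.008,0.001,0,0,0,0],[30,-0.008,0.001,0,0,0,0],[30,-0.008,0.001,0,0,0,0]]]}}

```text
time_s: 24.1
position: [513.8, 55.0, 248.0]
eef_rot: [0.695, 0.719, -0.0, -0.0]
contact_force: [0.3, -0.6, 0.9]
gripper_width: 25.5
```

```bash
python3 -c "
from h import *
look('s13')"
```

```text
t 24.1 tray [-49.   58.4] tip z 75.0 yaw rel deg 0.01 F [ 0.3 -0.6  0.9] w 25.5
cap0 0.98 (336, 255) tray [-11.6 -69.3] dia 42.7
cap0 0.87 (272, 212) tray [-76.   56.6] dia 42.0
cap0 0.86 (215, 284) tray [-208.8  -40.7] dia 42.6
cap0 0.74 (213, 306) tray [-222.7  -76.6] dia 44.4
cap0 0.73 (426, 188) tray [199.3  -0.9] dia 63.4
cap0 0.6 (198, 267) tray [-224.     0.4] dia 45.2
pale0 0.9 (361, 184) tray [94.8 51.5] dia 36.5
pale0 0.56 (395, 239) tray [ 91.4 -81.9] dia 40.3
```

View pics/s13.png

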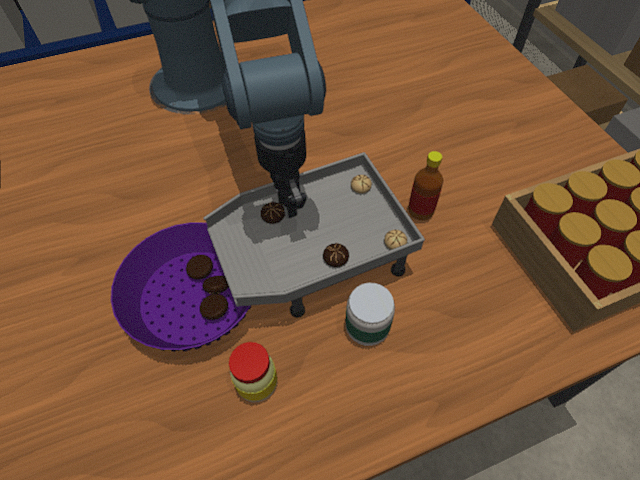

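>>> {"method": "move_arm", "body": {"targets": [[[30,-0.008,0.001,0,0,0,0],[30,-0.008,0.001,0,0,0,0],[30,-0.008,0.001,0,0,0,0],[30,-0.008,0.001,0,0,0,0],[30,-0.008,0.001,0,0,0,0],[30,-0.008,0.001,0,0,0,0],[30,-0.008,0.001,0,0,0,0],[30,-0.008,0.001,0,0,0,0]]]}}

```text
time_s: 24.92
position: [523.9, -8.7, 248.0]
eef_rot: [0.695, 0.719, 0.0, -0.0]
contact_force: [-0.3, -0.6, 0.6]
gripper_width: 25.7
```

>>> {"method": "move_arm", "body": {"targets": [[[30,-0.008,0.001,0,0,0,0],[30,-0.008,0.001,0,0,0,0],[30,-0.008,0.001,0,0,0,0],[30,-0.008,0.001,0,0,0,0],[30,-0.008,0.001,0,0,0,0],[30,-0.008,0.001,0,0,0,0],[30,-0.008,0.001,0,0,0,0],[30,-0.008,0.001,0,0,0,0]]]}}

```text
time_s: 25.58
position: [534.1, -72.3, 248.0]
eef_rot: [0.695, 0.719, 0.0, 0.0]
contact_force: [-0.2, -1.0, -1.1]
gripper_width: 25.5
```

>>> {"method": "move_arm", "body": {"targets": [[[30,-0.008,0,0,0,0,0],[30,-0.007,0,0,0,0,0],[30,0,0,0,0,0,0],[30,0,0,-0.025,0,0,0],[30,0,0,-0.02,0,0,0]]]}}

```text
time_s: 26.0
position: [534.0, -86.4, 292.7]
eef_rot: [0.695, 0.719, -0.0, -0.001]
contact_force: [0.2, -0.3, 0.7]
gripper_width: 25.4
```

```bash
python3 -c "
from h import *
look('s14')"
```

```text
t 26.0 tray [-191.    42.9] tip z 119.7 yaw rel deg 0.01 F [ 0.2 -0.3  0.7] w 25.4
cap0 0.93 (215, 284) tray [-209.8  -41.3] dia 41.0
cap0 0.85 (335, 255) tray [-12.3 -68.9] dia 44.3
cap0 0.82 (213, 307) tray [-222.5  -78.5] dia 45.9
cap0 0.8 (205, 257) tray [-207.3   14.9] dia 40.9
cap0 0.71 (198, 268) tray [-219.8    0.6] dia 46.7
pale0 0.58 (361, 184) tray [93.5 50.8] dia 38.3
pale0 0.52 (395, 239) tray [ 93.  -82.6] dia 40.3
pale0 0.28 (199, 269) tray [-219.3   -0.7] dia 45.1
```

View pics/s14.png

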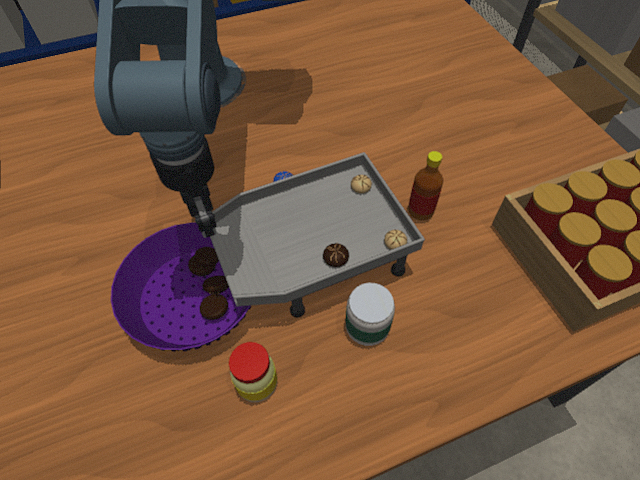

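E is in the bowl too, leaning on B. Last is C.

>>> {"method": "move_arm", "body": {"targets": [[[30,0.0365,0.018,0,0,0,0],[30,0.0365,0.018,0,0,0,0],[30,0.0365,0.018,0,0,0,0],[30,0.0365,0.018,0,0,0,0],[30,0.0365,0.018,0,0,0,0],[30,0.0365,0.018,0,0,0,0],[30,0,0,0,0,0,0],[30,0,0,0,0,0,0]]]}}

```text
time_s: 26.82
position: [634.7, 138.1, 291.2]
eef_rot: [0.694, 0.72, -0.001, -0.001]
contact_force: [0.0, -0.1, -0.3]
gripper_width: 25.5
```

```bash
python3 -c "
from h import *
st()"
```

```text
t 26.82 tray [ 30.  -65.3] tip z 118.2 yaw rel deg 0.23 F [ 0.  -0.1 -0.3] w 25.5
```

>>> {"method": "move_arm", "body": {"targets": [[[30,-0.003,0,0.02,0,0,0],[30,0,0,0.015,0,0,0],[30,0,0,0.007,0,0,0],[30,0,0,0.003,0,0,0],[30,0,0,0,0,0,0],[30,-0.004,0,0,0,0,0],[30,-0.004,0,0,0,0,0],[30,-0.004,0,0,0,0,0]]]}}

```text
time_s: 27.48
position: [635.8, 120.6, 248.9]
eef_rot: [0.695, 0.719, 0.001, 0.001]
contact_force: [-0.2, 0.5, 0.3]
gripper_width: 25.9
```

>>> {"method": "move_arm", "body": {"targets": [[[30,-0.004,0,0,0,0,0],[30,-0.006,-0.0005,0,0,0,0],[30,-0.008,-0.0013,0,0,0,0],[30,-0.008,-0.0013,0,0,0,0],[30,-0.008,-0.0013,0,0,0,0],[30,-0.008,-0.0013,0,0,0,0],[30,-0.008,-0.0013,0,0,0,0],[30,-0.008,-0.0013,0,0,0,0]]]}}

```text
time_s: 28.15
position: [629.0, 61.9, 248.0]
eef_rot: [0.695, 0.719, -0.0, -0.0]
contact_force: [0.5, 0.0, 0.0]
gripper_width: 25.7
```

```bash
python3 -c "
from h import *
look('s15')"
```

```text
t 28.15 tray [-46. -57.] tip z 75.0 yaw rel deg 0.01 F [0.5 0.  0. ] w 25.7
cap0 0.96 (299, 263) tray [-73.  -59.5] dia 42.2
cap0 0.68 (196, 269) tray [-2.232e+02  1.000e-01] dia 37.0
cap0 0.66 (213, 307) tray [-222.5  -78.5] dia 45.9
cap0 0.66 (207, 259) tray [-206.5    9.2] dia 39.2
cap0 0.58 (215, 284) tray [-208.6  -39.9] dia 42.6
pale0 0.85 (361, 184) tray [94.  51.9] dia 38.3
pale0 0.73 (394, 239) tray [ 91.4 -81.9] dia 37.0
pale0 0.73 (305, 241) tray [-32.  -23.9] dia 370.1
```

View pics/s15.png

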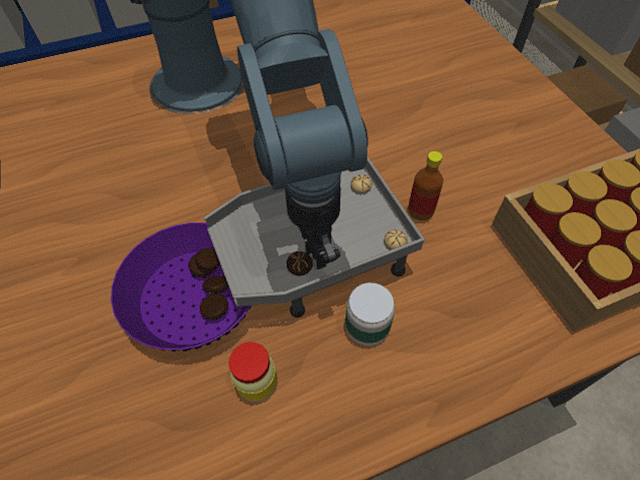

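>>> {"method": "move_arm", "body": {"targets": [[[30,-0.008,-0.0013,0,0,0,0],[30,-0.008,-0.0013,0,0,0,0],[30,-0.008,-0.0013,0,0,0,0],[30,-0.008,-0.0013,0,0,0,0],[30,-0.008,-0.0013,0,0,0,0],[30,-0.008,-0.0013,0,0,0,0],[30,-0.008,-0.0013,0,0,0,0],[30,-0.008,-0.0013,0,0,0,0]]]}}

```text
time_s: 28.97
position: [620.8, -2.4, 248.0]
eef_rot: [0.695, 0.719, 0.0, 0.0]
contact_force: [0.3, 0.7, -0.2]
gripper_width: 25.5
```

>>> {"method": "move_arm", "body": {"targets": [[[30,-0.008,-0.0013,0,0,0,0],[30,-0.008,-0.0013,0,0,0,0],[30,-0.008,-0.0013,0,0,0,0],[30,-0.008,-0.001,0,0,0,0],[30,-0.008,-0.001,0,0,0,0],[30,-0.008,-0.001,0,0,0,0],[30,-0.008,-0.001,0,0,0,0],[30,-0.008,-0.001,0,0,0,0]]]}}

```text
time_s: 29.63
position: [614.2, -66.6, 248.0]
eef_rot: [0.695, 0.719, -0.0, 0.0]
contact_force: [-0.1, 0.1, -0.2]
gripper_width: 25.8
```

>>> {"method": "move_arm", "body": {"targets": [[[30,-0.008,0,0,0,0,0],[30,-0.008,0,0,0,0,0],[30,0,0,0,0,0,0],[30,0,0,-0.025,0,0,0],[30,0,0,-0.035,0,0,0],[30,0,0,-0.04,0,0,0],[30,0,-0.03,-0.025,0,0,0],[30,0,-0.04,0,0,0,0]]]}}

```text
time_s: 30.3
position: [547.0, -84.7, 380.7]
eef_rot: [0.694, 0.719, 0.003, 0.006]
contact_force: [-0.5, -1.4, 1.0]
gripper_width: 25.7
```

```bash
python3 -c "
from h import *
look('s16')"
```

```text
t 30.3 tray [-189.7   29.8] tip z 207.7 yaw rel deg 0.1 F [-0.5 -1.4  1. ] w 25.7
cap0 0.87 (216, 286) tray [-207.7  -45.2] dia 40.9
cap0 0.82 (221, 306) tray [-211.2  -82.7] dia 42.9
cap0 0.66 (209, 316) tray [-225.9  -87.1] dia 40.8
cap0 0.61 (281, 175) tray [-29.1 129. ] dia 33.3
cap0 0.6 (206, 258) tray [-206.7   11.4] dia 40.8
cap0 0.54 (197, 268) tray [-221.2    1.2] dia 43.5
pale0 0.81 (361, 183) tray [94.5 53. ] dia 34.7
pale0 0.81 (394, 239) tray [ 90.9 -82.8] dia 36.9
```

View pics/s16.png

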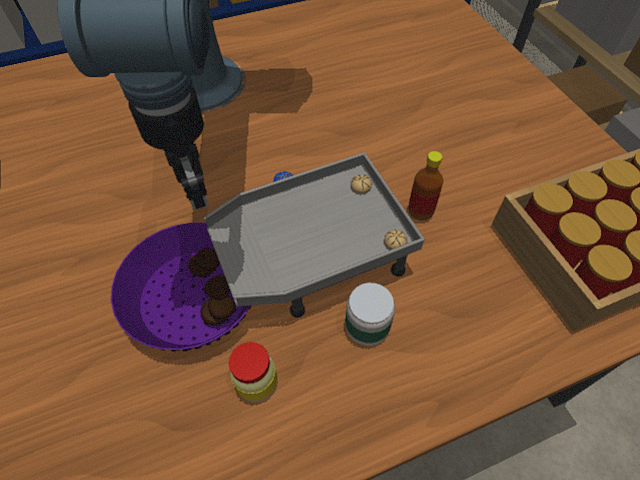

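All the dark caps are off the tray. I'll move the arm clear, let things settle, and check.

>>> {"method": "move_arm", "body": {"targets": [[[30,0,-0.04,0,0,0,0],[30,-0.03,-0.02,0,0,0,0],[30,-0.03,0,0,0,0,0],[30,-0.03,0,0,0,0,0],[30,-0.03,0,0,0,0,0],[30,-0.03,0,0,0,0,0],[30,0,0,0,0,0,0],[30,0,0,0,0,0,0]]]}}

```text
time_s: 31.12
position: [490.6, -237.6, 372.9]
eef_rot: [0.696, 0.718, 0.0, 0.0]
contact_force: [0.6, 0.4, 0.1]
gripper_width: 25.3
```

```bash
python3 -c "
from h import *
look('s17')
c=cam('scene');t=cam('top');save(t,'t17')
a=cv2.resize(c['image'][200:370,95:295],(600,510),interpolation=2);cv2.imwrite('pics/s17c.png',cv2.cvtColor(a,4))
b=cv2.imread('pics/scene0.png')
for n in('bowl','jar','tin','bottle'):
    d=finder.silhouettes(c,n)[0];v,u=np.nonzero(d['mask']);print(n,u.min(),u.max(),v.min(),v.max())
x=cv2.cvtColor(b,4)
d=cv2.absdiff(x,c['image']).max(2);d[:,:]=(d>50)*255;cv2.imwrite('pics/diff.png',d)
"
```

```text
t 31.12 tray [-340.7   91.3] tip z 199.9 yaw rel deg -0.1 F [0.6 0.4 0.1] w 25.3
cap0 0.76 (197, 268) tray [-220.5    0.9] dia 41.9
cap0 0.75 (207, 259) tray [-206.2   10.1] dia 42.5
cap0 0.63 (282, 175) tray [-29.1 129. ] dia 29.6
cap0 0.61 (221, 306) tray [-210.7  -81.1] dia 42.9
cap0 0.61 (209, 316) tray [-226.8  -87.6] dia 39.3
pale0 0.69 (395, 239) tray [ 91.4 -81.9] dia 40.3
pale0 0.61 (361, 184) tray [94.  51.9] dia 38.4
bowl 110 250 222 351
jar 228 278 343 402
tin 346 394 284 344
bottle 409 442 152 220
```

View pics/s17c.png

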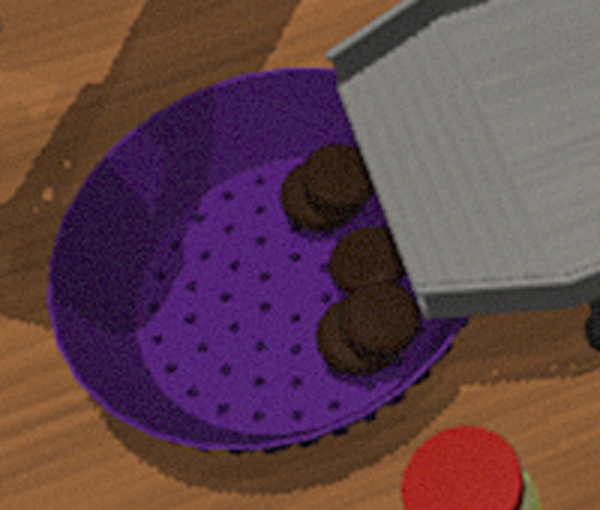

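View pics/diff.png

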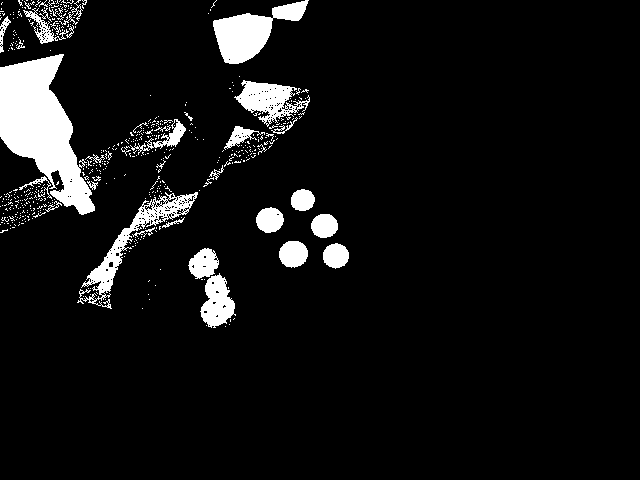

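View pics/t17.png

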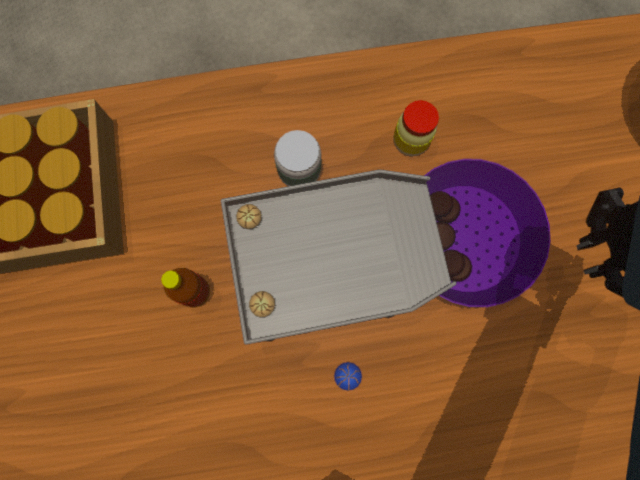

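The crop shows all five dark caps in the bowl, at about px (197,268), (207,259), (216,286), (209,316) and (221,306). The difference picture shows nothing else moved besides the arm and its shadow: pales, tin, jar, bottle and bowl are where they were. I'm handing in the job.

```bash
python3 -c "
from h import *
print(order.finish_job())"
```

```text
the job is handed in; nothing more can be done
None
```

All five dark caps are in the purple bowl, and I handed the job in at about 32 s of the 72 s allowed.

**What I did:** I nudged the two front caps 30 mm forward to make room behind them. Then I swept each cap out over the spout one at a time, cradled between the partly open fingertips. No cap was picked up or squeezed. The only noticeable forces were about 9 and 11 N, when I touched the fingertips to the tray floor to find its height.

**Last checks:**
- **Caps:** the final pictures show all five in the bowl. Two rest leaning on others, with every cap inside the rim.
- **Rejects and bystanders:** a before-and-after comparison shows no shift of the two pale rejects, bowl, tin, jar or bottle. The blue look-alike was not touched.
- **Robot:** the arm is clear and touching nothing.

**Checks that disagreed:**
- **Finder:** in the last picture it found four of the five bowl caps and also flagged the blue one. I confirmed the fifth by eye in the close crop; the finder had found it in the picture before.
- **Scene camera:** it read about 4 mm off from the top camera across the tray (tray y), and I corrected for that.

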